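# Press three vial stoppers home in order

## Robot

A 7-joint arm with a two-finger parallel gripper is mounted at the origin on the work surface. World frame = base frame: x ahead of the robot, y to its left, z up, the work surface at z = 0. Lengths are in m, angles in rad, forces in N, time in s.
With the tool pointing down it reaches from about 0.4 to 0.9 m from the base axis. Payload 5.5 kg.
Tool frame: the origin (TCP) lies at the very end of the fingers, on their centre line; the grasp point (between the pads) lies 19 mm behind it; z points along the fingers, y is the line along which they close (so a half turn about z gives the same grasp; the last joint's range is limited). The gripper opens to 85 mm and grips with 20 to 120 N. Pads are 22 mm wide; open, the fingers measure 114 mm over their backs; the gripper's body (76 mm by 85 mm) begins 54 mm behind the grasp point. The pads swing forward as they close: fully open they stand 13 mm farther back than shut.
Start: joints at [-0.933, 0.501, -0.427, 1.55, 0.221, 1.138, -0.21], TCP at [0.238, 0.605, 0.231] pointing down, gripper open.
Joint ranges: [-2.88, 2.88], [-0.31, 2.03], [-1.54, 1.56], [0.2, 2.42], [-1.41, 4.55], [0.19, 2.02], [-2.57, 2.57]. Speed limits (rad/s): [2.57, 2.57, 3.14, 3.14, 3.14, 3.14, 3.14].

## Interface

Orientations are given as [roll, pitch, yaw] about the fixed x, y, z axes, in that order (R = Rz(yaw) Ry(pitch) Rx(roll)).
In Python, from rig import env, optics, boxes_of, masks_of, mark_of gives the robot as it stands.
- The arm moves only by the tool move_arm, never from a script. Its argument "targets" is a list of rows, each a list of 6 numbers: the shift along the tool's x, y, z scaled (see below), then the turn, a rotation vector about the tool's x, y, z scaled (see below). In form: [[tx, ty, tz, rx, ry, rz], ...]. A call has 1 to 5 rows; each row is the pose to reach, as a shift and turn from the pose commanded when the call began, along the tool's axes at that moment; what a row does not reach only later rows make up. The controller multiplies each number of a shift by 0.4 m and each number of a turn by pi/2 rad. A row lasts 1/12 s, in which the tool goes at most 41.7 mm and 7.16 degrees, less where a joint would pass 70% of its speed; a pose out of reach is approached as far as the arm can. A call with a number of a shift or a turn outside -1 to 1 is refused whole. A call with a gripper value outside its range is refused whole. "jaw" is the gripper's target within -1 to 1 (fully open at 1, half-way at 0, shut at -1), set as the call begins (left out, the last holds). The fingers move at their own pace and stop on an object; "squeeze" is the grip in N (left out, the last holds). Time passes only in rows, so rows that repeat a pose let the fingers close. It gives the time, the measured TCP pose, the force, the opening and the grip force at its end, in the units of the state.
- env.get_state(): the state, without advancing time (a new reading comes with each control period).
- optics.get_image(name): name is "scene" or "side" or "wrist"; returns a dict with "pixels" (400x640x3 uint8, red, green, blue), "camera_matrix" (3x3 intrinsics, pixels), "R" (3x3) and "t" (3): a world point X has camera coordinates R X + t. Camera axes: x right, y down, z forward; pixel columns grow to the right and rows downward; lengths in m; the calibration is good to about 2 mm. A picture is of the moment at which its call begins. There is no depth.
- env.job_done(): hands the job in; it is judged then, once.
Trained networks look in the newest picture that a camera, given by its name, has taken for a name from the list of things; names that differ only in an ending like _2 or _b are one class to them, and where a whole thing is asked for, a point or a joint stands for the part that bears it (a point fixed in the world has none). Each returns a list of dicts, best first, with "conf" (0 to 1); they miss things now and then, are a little off and sometimes report something else, mostly with a low value. They report only what shows in the picture. A call takes as long as a camera call.
- boxes_of(query, camera): "position" ([x, y, z] in m, in world coordinates, good to about 4 mm: the middle of the surface that is visible of it).
- masks_of(query, camera): "mask" (400x640 bool, what is visible of it).
- mark_of(query, camera): "position" ([x, y, z] in m, in world coordinates, good to about 4 mm: a listed point, or the origin of a listed thing).
The state is a dict: "clock": time; "qpos": joint angles; "dq": joint speeds; "tau": joint torques, N m; "eef_pos": TCP position; "orientation": TCP orientation; "wrist_force": force on the tool from outside, world axes, zero at the start; "torque": the same for the moment, N m; "opening": opening from 0.0 (shut) to 1.0 (fully open); "gripper_force": force on a finger pad.
Only numpy, scipy, OpenCV 4.12 (cv2) and the standard library are available. Lean on these libraries where they do the work, as an engineer would, in place of code of your own. Each camera call takes 0.05 s, during which the arm holds its last target. There are 200 camera calls.

## Task

Close three of the amber vials standing in the white rack, in the order they were filled: press the blue stopper fully home with a light fingertip push from above, then the yellow one, then the green one. Leave the red and white stoppers standing open as they are, do not lift or tip any vial, push only lightly so that the soft stopper heads are not squashed flat, and leave everything else on the bench where it is.

Things in the scene. Friction and masses are not known exactly. Their poses are not given: they have to be found in the camera images.
- rack: fixed white plastic rack, 64 x 295 x 30 mm high, origin under its centre on the work surface. Five round places in one row along its own y axis, 56 mm apart (at y = -112, -56, 0, 56, 112 mm), each 25 mm deep with its floor 5 mm above the work surface.
- blue_vial: loose amber glass vial (34 mm across, 56 mm high to the mouth, 70 g with its stopper) with a white label band and a blue stopper, standing in one of the rack's places; which place varies. Origin at the centre of its underside, z up.
- blue_top (a point): centre of the flat top of the blue stopper's soft rubber head (26 mm across, 13 mm thick, on a hard flange 28 mm across, 4 mm thick). The head is springy: it gives 1 mm for each 1.5 N, at most 10 mm, and comes back. Left alone, this point is 81 mm above the vial's underside (86 mm above the work surface) when the stopper stands fully raised, 73 mm (78 mm above the work surface) when fully home.
- blue_stopper (a joint): how far the blue stopper is pushed into its vial, m: 0 stands 8 mm proud of the mouth, 0.008 is fully home with its flange on the mouth (a hard stop). Starts at 0 to 0.002. It slides straight down against about 2.5 N of friction and stays where it is left.
- yellow_vial: loose amber glass vial (34 mm across, 56 mm high to the mouth, 70 g with its stopper) with a white label band and a yellow stopper, standing in one of the rack's places; which place varies. Origin at the centre of its underside, z up.
- yellow_top (a point): centre of the flat top of the yellow stopper's soft rubber head (26 mm across, 13 mm thick, on a hard flange 28 mm across, 4 mm thick). The head is springy: it gives 1 mm for each 1.5 N, at most 10 mm, and comes back. Left alone, this point is 81 mm above the vial's underside (86 mm above the work surface) when the stopper stands fully raised, 73 mm (78 mm above the work surface) when fully home.
- yellow_stopper (a joint): how far the yellow stopper is pushed into its vial, m: 0 stands 8 mm proud of the mouth, 0.008 is fully home with its flange on the mouth (a hard stop). Starts at 0 to 0.002. It slides straight down against about 2.5 N of friction and stays where it is left.
- green_vial: loose amber glass vial (34 mm across, 56 mm high to the mouth, 70 g with its stopper) with a white label band and a green stopper, standing in one of the rack's places; which place varies. Origin at the centre of its underside, z up.
- green_top (a point): centre of the flat top of the green stopper's soft rubber head (26 mm across, 13 mm thick, on a hard flange 28 mm across, 4 mm thick). The head is springy: it gives 1 mm for each 1.5 N, at most 10 mm, and comes back. Left alone, this point is 81 mm above the vial's underside (86 mm above the work surface) when the stopper stands fully raised, 73 mm (78 mm above the work surface) when fully home.
- green_stopper (a joint): how far the green stopper is pushed into its vial, m: 0 stands 8 mm proud of the mouth, 0.008 is fully home with its flange on the mouth (a hard stop). Starts at 0 to 0.002. It slides straight down against about 2.5 N of friction and stays where it is left.
- red_vial: loose amber glass vial (34 mm across, 56 mm high to the mouth, 70 g with its stopper) with a white label band and a red stopper, standing in one of the rack's places; which place varies. Origin at the centre of its underside, z up.
- red_top (a point): centre of the flat top of the red stopper's soft rubber head (26 mm across, 13 mm thick, on a hard flange 28 mm across, 4 mm thick). The head is springy: it gives 1 mm for each 1.5 N, at most 10 mm, and comes back. Left alone, this point is 81 mm above the vial's underside (86 mm above the work surface) when the stopper stands fully raised, 73 mm (78 mm above the work surface) when fully home.
- red_stopper (a joint): how far the red stopper is pushed into its vial, m: 0 stands 8 mm proud of the mouth, 0.008 is fully home with its flange on the mouth (a hard stop). Starts at 0 to 0.002. It slides straight down against about 2.5 N of friction and stays where it is left.
- white_vial: loose amber glass vial (34 mm across, 56 mm high to the mouth, 70 g with its stopper) with a white label band and a white stopper, standing in one of the rack's places; which place varies. Origin at the centre of its underside, z up.
- white_top (a point): centre of the flat top of the white stopper's soft rubber head (26 mm across, 13 mm thick, on a hard flange 28 mm across, 4 mm thick). The head is springy: it gives 1 mm for each 1.5 N, at most 10 mm, and comes back. Left alone, this point is 81 mm above the vial's underside (86 mm above the work surface) when the stopper stands fully raised, 73 mm (78 mm above the work surface) when fully home.
- white_stopper (a joint): how far the white stopper is pushed into its vial, m: 0 stands 8 mm proud of the mouth, 0.008 is fully home with its flange on the mouth (a hard stop). Starts at 0 to 0.002. It slides straight down against about 2.5 N of friction and stays where it is left.
- blue_pad (a joint): how far the blue stopper's soft head is squashed, m: 0 untouched, about 0.002 while the stopper slides down, 0.010 squashed flat. A light push (up to some 8 N) stays under 0.006; more than 0.0085 (about 13 N) is too hard for the glass.
- yellow_pad (a joint): how far the yellow stopper's soft head is squashed, m: 0 untouched, about 0.002 while the stopper slides down, 0.010 squashed flat. A light push (up to some 8 N) stays under 0.006; more than 0.0085 (about 13 N) is too hard for the glass.
- green_pad (a joint): how far the green stopper's soft head is squashed, m: 0 untouched, about 0.002 while the stopper slides down, 0.010 squashed flat. A light push (up to some 8 N) stays under 0.006; more than 0.0085 (about 13 N) is too hard for the glass.
- mist_bottle: loose white mist bottle with a green label, 38 mm across, 115 mm high; a bystander beyond the rack. Origin under its centre.
- grey_cap: loose grey screw cap, 24 mm across, 18 mm high, in front of the rack; a bystander. Origin under its centre.
- white_cap: loose white screw cap, 24 mm across, 18 mm high, in front of the rack; a bystander. Origin under its centre.
- dropper: loose dropper pipette lying flat, 140 mm long, 22 mm high, with a blue bulb; a bystander to the left. Origin under it, x axis along it towards the bulb.

How it is judged:
By the outcome, as a careful person would: the job done as asked, in the order asked, and still so for the second after the job is handed in, with the robot touching nothing.
It also fails if it takes over 38 s, if anything falls off the work surface, if the arm or the gripper's body presses on something with over 40 N, if the wrist force passes 120 N, or if a joint passes its speed limit or range.

## Working session

There is one attempt and no reset: what is moved stays moved. The work goes in short steps, Python scripts to look and compute and a tool call to move; the robot and the scene stay as the last step left them, time stands still between calls to the robot, and variables do not carry over. Pictures are saved under pics/ and viewed, at most 10 in all, crops included, and the job is handed in when it is done.

Besides the shell and the picture viewer there is one more tool, called after "Call:" as name(argument=value, ...), one argument or row to a line, values as JSON. move_arm: Moves the arm, as the interface text tells. Shifts and turns lie within -1 to 1; 1 stands for 0.4 m of shift or pi/2 rad of turn. Its arguments: {"type":"object","properties":{"targets":{"type":"array"},"jaw":{"type":"number"},"squeeze":{"type":"number"}},"required":["targets"]}

```bash
mkdir -p pics
cat > h.py <<'E'
import numpy as np, cv2
from rig import env, optics, boxes_of, masks_of, mark_of
from scipy.spatial.transform import Rotation as Ro
def snap(c,f):
    i=optics.get_image(c); cv2.imwrite('pics/'+f,i['pixels'][:,:,::-1]); return i
E
python3 - <<'E'
from h import *
s=env.get_state(); print({k:np.round(v,3).tolist() for k,v in s.items()})
for c in ['scene','side']:
    snap(c,c+'1.png')
    for n in ['blue','yellow','green','red','white']:
        for r in mark_of(n+'_top',c)[:2]: print(c,n,np.round(r['position'],4),round(r['conf'],2))
    for r in mark_of('rack',c)[:1]: print(c,'rack',np.round(r['position'],4),r['conf'])
E
```

```text
{'clock': 0.0, 'qpos': [-0.933, 0.502, -0.427, 1.551, 0.221, 1.138, -0.21], 'dq': [-0.001, 0.0, -0.001, 0.001, 0.002, -0.001, -0.001], 'tau': [-0.0, -56.952, -5.816, -28.093, 0.011, 0.012, 0.0], 'eef_pos': [0.238, 0.604, 0.23], 'orientation': [-3.14, -0.0, 2.767], 'wrist_force': [0.338, 0.163, 0.566], 'torque': [-0.034, 0.016, -0.045], 'gripper_force': 0.0, 'opening': 0.998}
scene blue [0.56   0.0764 0.0885] 0.71
scene blue [ 0.6259 -0.1388  0.0861] 0.36
scene yellow [ 0.5934 -0.0308  0.0892] 0.55
scene green [0.5749 0.0147 0.0846] 0.6
scene red [ 0.6139 -0.0865  0.0862] 0.6
scene white [ 0.6267 -0.1381  0.0877] 0.66
scene rack [ 0.5927 -0.0314 -0.002 ] 0.66
side blue [0.5593 0.0716 0.0896] 0.55
side yellow [ 0.5911 -0.0348  0.0863] 0.42
side yellow [ 0.608  -0.0904  0.0849] 0.32
side green [0.5755 0.0237 0.0869] 0.51
side red [ 0.6085 -0.0875  0.0862] 0.58
side white [ 0.6275 -0.1375  0.0848] 0.55
side rack [ 0.5892 -0.0347 -0.0031] 0.76
```

View pics/scene1.png

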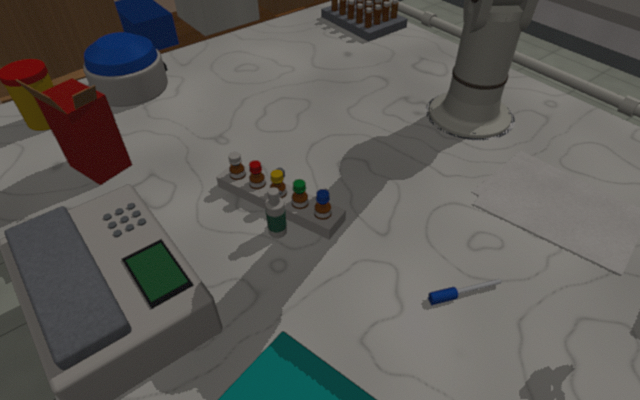

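View pics/side1.png

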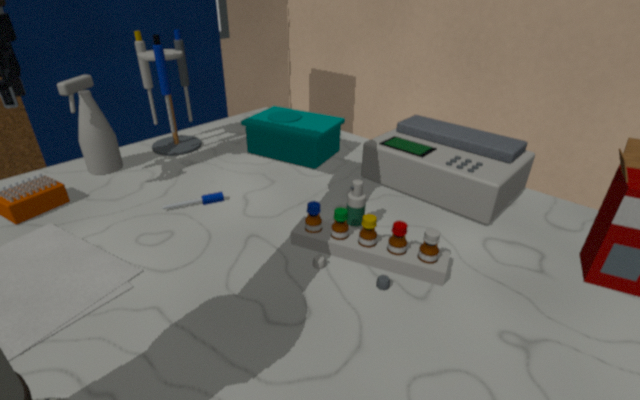

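Run:
```python
from h import *
P=dict(blue=[.5597,.074],green=[.5752,.0190],yellow=[.5922,-.0328],red=[.6112,-.087],white=[.6271,-.1378])
X=np.array(list(P.values())); k=np.arange(5)-2
c=X.mean(0); d=(X-c).T@k/ (k@k); print(c,d,np.linalg.norm(d)); d*=.056/np.linalg.norm(d)
for n,i in zip(P,k): print(n,np.round(c+i*d,4),np.round(X[i+2]-c-i*d,4))
s=env.get_state(); R=Ro.from_euler('xyz',s['orientation']).as_matrix(); print(R.round(3)); print('rack angle',np.degrees(np.arctan2(d[1],d[0])))
print('shift to above blue z .15',R.T@(np.r_[c-2*d,.15]-s['eef_pos'])/.4)
```

```text
[ 0.59308 -0.03292] [ 0.01708 -0.05296] 0.05564609599962966
blue [0.5587 0.0737] [0.001  0.0003]
green [0.5759 0.0204] [-0.0007 -0.0014]
yellow [ 0.5931 -0.0329] [-0.0009  0.0001]
red [ 0.6103 -0.0862] [ 0.0009 -0.0008]
white [ 0.6275 -0.1395] [-0.0004  0.0017]
[[-0.931  0.366 -0.   ]
 [ 0.366  0.931  0.   ]
 [ 0.     0.    -1.   ]]
rack angle -72.12509665433055
shift to above blue z .15 [-1.2324456  -0.94233123  0.20323751]
```

The scene shows the row white (235,160), red, yellow, green, blue (322,195), with the mist bottle behind green/yellow. The side view agrees: blue (314,208) to white (431,236). The fit lies within 2 mm of the 56 mm pitch. I'm setting out for blue with the jaw shut.

Call:
move_arm(
  targets=[
    [-0.08,-0.06,0,0,0,0],
    [-0.16,-0.12,0,0,0,0],
    [-0.24,-0.185,0,0,0,0],
    [-0.32,-0.245,0,0,0,0],
    [-0.4,-0.305,0,0,0,0],
  ],
  jaw=-1,
  squeeze=20,
)

```text
clock: 1.12
eef_pos: [0.3428, 0.4311, 0.2314]
orientation: [3.141, 0.0, 2.767]
wrist_force: [0.9, 0.2, 0.1]
opening: 0.299
gripper_force: 0.0
```

Call:
move_arm(
  targets=[
    [-0.08,-0.06,0,0,0,0],
    [-0.16,-0.12,0,0,0,0],
    [-0.24,-0.185,0,0,0,0],
    [-0.32,-0.245,0,0,0,0],
    [-0.4,-0.305,0,0,0,0],
  ],
)

```text
clock: 1.53
eef_pos: [0.4472, 0.2589, 0.2317]
orientation: [3.141, 0.001, 2.767]
wrist_force: [1.1, -0.3, -0.4]
opening: 0.002
gripper_force: 0.0
```

Call:
move_arm(
  targets=[
    [-0.08,-0.06,0.01,0,0,0],
    [-0.16,-0.12,0.03,0,0,0],
    [-0.24,-0.185,0.06,0,0,0],
    [-0.32,-0.245,0.1,0,0,0],
    [-0.4,-0.305,0.12,0,0,0],
  ],
)

```text
clock: 1.95
eef_pos: [0.5498, 0.0885, 0.1827]
orientation: [-3.141, -0.001, 2.767]
wrist_force: [0.5, 0.7, -0.1]
opening: -0.002
gripper_force: 0.0
```

Run:
```python
from h import *
c='wrist'; i=snap(c,'w1.png')
for n in ['blue','yellow','green','red','white']:
    for r in mark_of(n+'_top',c)[:2]: print(c,n,np.round(r['position'],4),round(r['conf'],2))
s=env.get_state(); R=Ro.from_euler('xyz',s['orientation']).as_matrix(); print(s['eef_pos'],R.round(3))
# project fit tops
for p in [[.5587,.0737,.085],[.5759,.0204,.085],[.5931,-.0329,.085]]:
    q=i['camera_matrix']@(i['R']@np.array(p)+i['t']); print(np.round(q[:2]/q[2],1),q[2])
```

```text
wrist blue [0.561  0.0712 0.0856] 0.85
wrist blue [0.5529 0.0701 0.0061] 0.4
wrist yellow [ 0.5936 -0.0304  0.0833] 0.78
wrist green [0.574  0.0196 0.0885] 0.91
wrist green [ 0.6105 -0.0884  0.084 ] 0.73
wrist red [ 0.6085 -0.0885  0.085 ] 0.84
wrist white [ 0.6282 -0.1385  0.0842] 0.89
[0.54942617 0.09142455 0.18388308] [[-0.931  0.365  0.   ]
 [ 0.365  0.931  0.001]
 [ 0.     0.001 -1.   ]]
[308.4 220.5] 0.2562706077788677
[251.3 264.7] 0.26700540185638855
[198.6 305.5] 0.27774019593390936
```

View pics/w1.png

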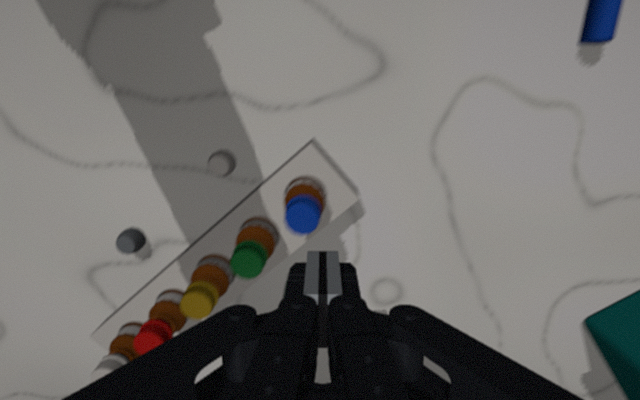

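The wrist view shows the blue head at about (303,216), green (249,260) and yellow (199,300). That is within 2 mm of the fit. I'll go above blue.

Call:
move_arm(
  targets=[
    [-0.038,-0.032,0.05,0,0,0],
    [-0.038,-0.032,0.13,0,0,0],
    [-0.038,-0.032,0.2,0,0,0],
    [-0.038,-0.032,0.2,0,0,0],
    [-0.038,-0.032,0.2,0,0,0],
  ],
)

```text
clock: 2.67
eef_pos: [0.5575, 0.0743, 0.1031]
orientation: [-3.141, -0.003, 2.77]
wrist_force: [0.0, -0.1, 0.2]
opening: -0.001
gripper_force: 0.0
```

Run:
```python
from h import *
i=snap('wrist','w2.png')
for n in ['blue','green']: print(n,np.round(mark_of(n+'_top','wrist')[0]['position'],4))
snap('side','x.png')
print(np.round(mark_of('blue_top','side')[0]['position'],4))
for k in range(3):
  s=env.get_state(); print(s['clock'],np.round(s['eef_pos'],4),np.round(s['wrist_force'],2)); optics.get_image('wrist')
```

```text
blue [0.5595 0.0727 0.0871]
green [0.5555 0.0736 0.0049]
[0.5569 0.0696 0.0908]
2.9167 [0.5606 0.0734 0.1058] [ 0.51 -0.08  0.04]
2.9667 [0.5604 0.0731 0.1055] [-0.62 -0.27 -0.12]
3.0167 [0.5602 0.0729 0.1052] [-0.56 -0.29  0.29]
```

View pics/w2.png

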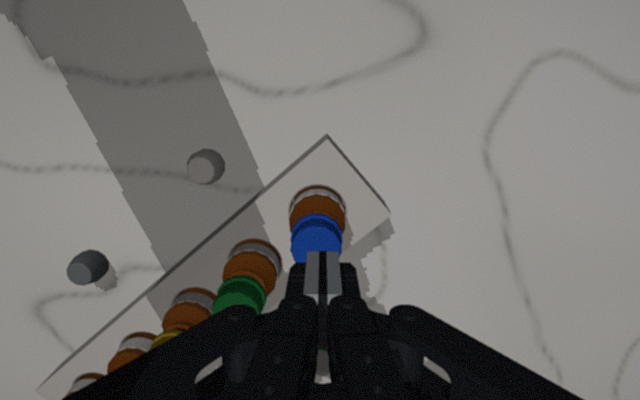

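Fingertips are over the blue head, within about 2 mm. I'll descend slowly and check the force.

Call:
move_arm(
  targets=[
    [-0.003,0,0.015,0,0,0],
    [-0.003,0,0.03,0,0,0],
    [-0.003,0,0.04,0,0,0],
    [-0.003,0,0.045,0,0,0],
    [-0.003,0,0.045,0,0,0],
  ],
)

```text
clock: 3.48
eef_pos: [0.5599, 0.0719, 0.0848]
orientation: [-3.141, -0.001, 2.767]
wrist_force: [-0.6, 0.1, 0.7]
opening: 0.003
gripper_force: 0.7
```

Call:
move_arm(
  targets=[
    [0,0,0.004,0,0,0],
    [0,0,0.008,0,0,0],
    [0,0,0.01,0,0,0],
    [0,0,0.01,0,0,0],
    [0,0,0.01,0,0,0],
  ],
)

```text
clock: 3.9
eef_pos: [0.5603, 0.0721, 0.0817]
orientation: [-3.142, -0.0, 2.767]
wrist_force: [-0.8, 1.2, 1.7]
opening: -0.001
gripper_force: 1.0
```

```bash
cat > st.py <<'E'
from h import *
for k in range(3):
  s=env.get_state(); print(s['clock'],np.round(s['eef_pos'],4),np.round(s['wrist_force'],2)); optics.get_image('wrist')
E
python3 st.py
```

```text
3.9 [0.5603 0.0721 0.0817] [-0.8   1.2   1.73]
3.95 [0.5603 0.0721 0.0817] [-0.54  0.22  2.49]
4.0 [0.5603 0.0722 0.0817] [-0.09 -0.76  1.26]
```

Call:
move_arm(
  targets=[
    [0,0,0.004,0,0,0],
    [0,0,0.008,0,0,0],
    [0,0,0.011,0,0,0],
    [0,0,0.011,0,0,0],
    [0,0,0.011,0,0,0],
  ],
)

```text
clock: 4.47
eef_pos: [0.5602, 0.0721, 0.0771]
orientation: [-3.141, -0.0, 2.767]
wrist_force: [-0.5, -1.0, 1.5]
opening: 0.001
gripper_force: 1.0
```

Call:
move_arm(
  targets=[
    [0,0,0.003,0,0,0],
    [0,0,0.005,0,0,0],
    [0,0,0.006,0,0,0],
    [0,0,0.006,0,0,0],
    [0,0,0.006,0,0,0],
  ],
)

```text
clock: 4.88
eef_pos: [0.5604, 0.0722, 0.0751]
orientation: [3.141, 0.0, 2.767]
wrist_force: [-0.8, 0.0, 4.7]
opening: -0.001
gripper_force: 2.3
```

```bash
python3 st.py
```

```text
4.8833 [0.5604 0.0722 0.0751] [-0.78  0.01  4.72]
4.9333 [0.5604 0.0721 0.075 ] [-0.96 -0.16  4.45]
4.9833 [0.5605 0.0722 0.075 ] [-0.75 -0.45  4.91]
```

Force is 4.7 N at z = 75 mm, which puts the head's free top at about 78 mm, so blue is home. Now I'll lift off and go to yellow.

Call:
move_arm(
  targets=[
    [0,0,0.0015,0,0,0],
    [0,0,0.0015,0,0,0],
    [0,0,-0.03,0,0,0],
    [0,0,-0.08,0,0,0],
    [0,0,-0.08,0,0,0],
  ],
)

```text
clock: 5.45
eef_pos: [0.5625, 0.0727, 0.1101]
orientation: [3.139, 0.004, 2.767]
wrist_force: [1.0, 0.5, 1.3]
opening: -0.001
gripper_force: 0.0
```

Call:
move_arm(
  targets=[
    [-0.04,-0.05,0,0,0,0],
    [-0.1,-0.125,0,0,0,0],
    [-0.16,-0.2,0,0,0,0],
    [-0.172,-0.214,0,0,0,0],
    [-0.172,-0.214,0,0,0,0],
  ],
)

```text
clock: 5.87
eef_pos: [0.5936, -0.0381, 0.1068]
orientation: [-3.14, 0.001, 2.76]
wrist_force: [0.0, 0.6, 0.0]
opening: 0.0
gripper_force: 0.0
```

```bash
python3 st.py
python3 - <<'E'
from h import *
snap('wrist','w3.png')
for n in ['yellow']:
  for r in mark_of(n+'_top','wrist')[:2]: print(n,np.round(r['position'],4),r['conf'])
snap('side','s3.png')
for n in ['yellow','blue','green']: 
  for r in mark_of(n+'_top','side')[:2]: print(n,np.round(r['position'],4),r['conf'])
E
```

```text
5.8667 [ 0.5936 -0.0381  0.1068] [0.04 0.59 0.02]
5.9167 [ 0.593  -0.0348  0.1067] [ 0.25  0.6  -0.19]
5.9667 [ 0.5927 -0.0325  0.1066] [-0.51  0.33  0.15]
yellow [ 0.5941 -0.0293  0.0842] 0.65
yellow [ 0.6262 -0.1391  0.0058] 0.33
yellow [ 0.5954 -0.0352  0.0853] 0.45
blue [0.5578 0.0719 0.0799] 0.66
green [0.5735 0.0211 0.0887] 0.72
green [0.4692 0.3646 0.0006] 0.59
```

View pics/w3.png

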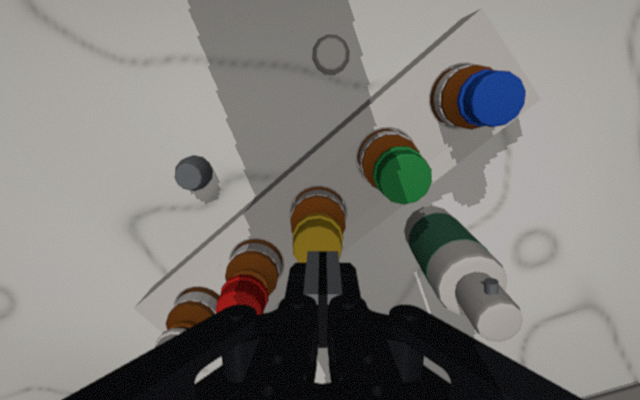

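View pics/s3.png

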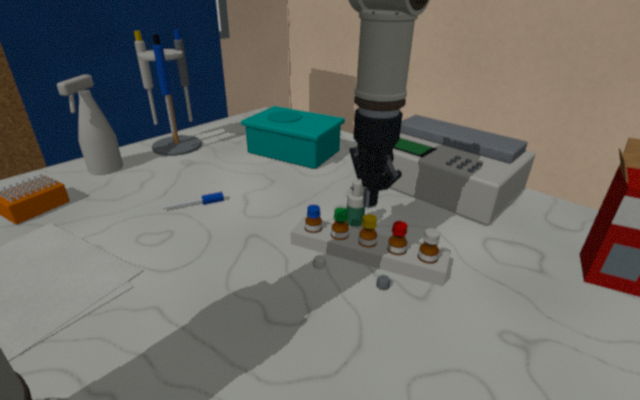

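Yellow's head sits at (317,240), under the fingertips (322,255), the same offset as blue had. Blue now stands low (z ≈ 80 mm by the side camera), and nothing else has moved. Pressing yellow.

Call:
move_arm(
  targets=[
    [0,0,0.015,0,0,0],
    [0,0,0.035,0,0,0],
    [0,0,0.045,0,0,0],
    [0,0,0.05,0,0,0],
    [0,0,0.052,0,0,0],
  ],
)

```text
clock: 6.73
eef_pos: [0.5923, -0.0327, 0.085]
orientation: [-3.141, -0.002, 2.767]
wrist_force: [-0.4, 0.1, 0.8]
opening: 0.001
gripper_force: 0.1
```

Call:
move_arm(
  targets=[
    [0,0,0.004,0,0,0],
    [0,0,0.008,0,0,0],
    [0,0,0.012,0,0,0],
    [0,0,0.016,0,0,0],
    [0,0,0.019,0,0,0],
  ],
)

```text
clock: 7.15
eef_pos: [0.5931, -0.0327, 0.0786]
orientation: [3.141, 0.0, 2.767]
wrist_force: [-0.5, 0.1, 1.9]
opening: 0.001
gripper_force: 1.2
```

```bash
python3 st.py
```

```text
7.15 [ 0.5931 -0.0327  0.0786] [-0.47  0.06  1.94]
7.2 [ 0.5929 -0.0327  0.0783] [0.1  0.35 3.16]
7.25 [ 0.5929 -0.0327  0.0784] [-0.89  0.13  1.59]
```

Call:
move_arm(
  targets=[
    [0,0,0.003,0,0,0],
    [0,0,0.006,0,0,0],
    [0,0,0.009,0,0,0],
    [0,0,0.009,0,0,0],
    [0,0,0.009,0,0,0],
  ],
)

```text
clock: 7.72
eef_pos: [0.593, -0.0327, 0.075]
orientation: [3.142, 0.0, 2.767]
wrist_force: [-1.4, 0.2, 4.9]
opening: -0.001
gripper_force: 2.4
```

```bash
python3 st.py
```

```text
7.7167 [ 0.593  -0.0327  0.075 ] [-1.37  0.19  4.88]
7.7667 [ 0.5931 -0.0327  0.0751] [-0.97 -0.01  4.62]
7.8167 [ 0.5931 -0.0327  0.075 ] [-1.06  0.33  5.18]
```

Yellow is home: 4.9 N at 75 mm. Next, green.

Call:
move_arm(
  targets=[
    [0,0,0.0015,0,0,0],
    [0,0,0.0015,0,0,0],
    [0,0,-0.03,0,0,0],
    [0,0,-0.08,0,0,0],
    [0,0,-0.08,0,0,0],
  ],
)

```text
clock: 8.28
eef_pos: [0.5955, -0.0327, 0.1104]
orientation: [3.14, 0.005, 2.767]
wrist_force: [1.5, 0.2, 0.1]
opening: -0.004
gripper_force: 0.0
```

Call:
move_arm(
  targets=[
    [0.03,0.035,0,0,0,0],
    [0.06,0.075,0,0,0,0],
    [0.088,0.107,0,0,0,0],
    [0.088,0.107,0,0,0,0],
    [0.088,0.107,0,0,0,0],
  ],
)

```text
clock: 8.7
eef_pos: [0.5758, 0.0211, 0.107]
orientation: [3.141, 0.0, 2.769]
wrist_force: [0.4, -0.6, 0.3]
opening: 0.002
gripper_force: 0.0
```

```bash
python3 st.py
python3 - <<'E'
from h import *
snap('wrist','w4.png')
for n in ['yellow','green']:
  for r in mark_of(n+'_top','wrist')[:1]: print(n,np.round(r['position'],4),r['conf'])
E
```

```text
8.7 [0.5758 0.0211 0.107 ] [ 0.39 -0.57  0.27]
8.75 [0.5761 0.0196 0.107 ] [-0.06 -1.29  0.62]
8.8 [0.5763 0.0188 0.1069] [-0.56 -0.18 -0.  ]
yellow [ 0.5947 -0.0319  0.0801] 0.71
green [0.577  0.0179 0.0852] 0.94
```

View pics/w4.png

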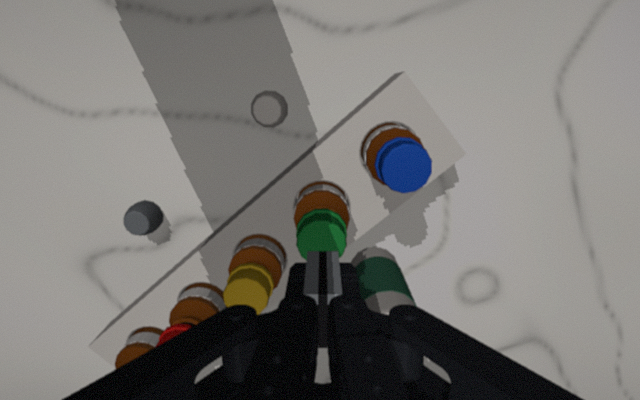

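The green head at (322,233) is centred on the fingertips. The mist bottle at (385,285) is close, so I'll check its clearance first.

Run:
```python
from h import *
s=env.get_state(); R=Ro.from_euler('xyz',s['orientation']).as_matrix()
for c in ['scene','side']:
  optics.get_image(c)
  for r in mark_of('mist_bottle',c)[:1]: p=r['position']; print(np.round(p,4),r['conf'],(R.T@(np.array(p)-s['eef_pos'])).round(3))
```

```text
[0.6409 0.0379 0.0008] 0.77 [-0.053  0.042  0.106]
[ 0.646   0.0349 -0.0026] 0.62 [-0.059  0.041  0.109]
```

Bottle edge is about 49 mm from the finger axis, and the gripper body stays above 145 mm. That is clear, so I'm pressing green.

Call:
move_arm(
  targets=[
    [0,0,0.015,0,0,0],
    [0,0,0.035,0,0,0],
    [0,0,0.045,0,0,0],
    [0,0,0.05,0,0,0],
    [0,0,0.052,0,0,0],
  ],
)

```text
clock: 9.62
eef_pos: [0.5752, 0.02, 0.0851]
orientation: [-3.141, -0.002, 2.767]
wrist_force: [-1.4, -0.7, 1.6]
opening: -0.0
gripper_force: 0.6
```

Call:
move_arm(
  targets=[
    [0,0,0.004,0,0,0],
    [0,0,0.008,0,0,0],
    [0,0,0.012,0,0,0],
    [0,0,0.016,0,0,0],
    [0,0,0.019,0,0,0],
  ],
)

```text
clock: 10.03
eef_pos: [0.576, 0.02, 0.0785]
orientation: [3.142, 0.0, 2.767]
wrist_force: [-0.2, -0.1, 2.3]
opening: 0.0
gripper_force: 1.2
```

```bash
python3 st.py
```

```text
10.0333 [0.576  0.02   0.0785] [-0.23 -0.08  2.31]
10.0833 [0.5758 0.02   0.0782] [-0.62 -0.98  1.08]
10.1333 [0.5757 0.02   0.0783] [-0.82 -0.64  1.39]
```

Call:
move_arm(
  targets=[
    [0,0,0.003,0,0,0],
    [0,0,0.006,0,0,0],
    [0,0,0.009,0,0,0],
    [0,0,0.009,0,0,0],
    [0,0,0.009,0,0,0],
  ],
)

```text
clock: 10.6
eef_pos: [0.576, 0.0201, 0.075]
orientation: [3.142, 0.0, 2.767]
wrist_force: [-2.1, 0.1, 5.4]
opening: 0.003
gripper_force: 2.4
```

```bash
python3 st.py
```

```text
10.6 [0.576  0.0201 0.075 ] [-2.08  0.13  5.36]
10.65 [0.576  0.02   0.0751] [-0.61 -0.67  5.06]
10.7 [0.576 0.02  0.075] [-1.59 -0.78  5.26]
```

Green is home. I'll lift well clear, back off and check.

Call:
move_arm(
  targets=[
    [0,0,0.0015,0,0,0],
    [0,0,0.0015,0,0,0],
    [0,0,-0.03,0,0,0],
    [0,0,-0.1,0,0,0],
    [0,0,-0.18,0,0,0],
  ],
)

```text
clock: 11.17
eef_pos: [0.5741, 0.0199, 0.146]
orientation: [-3.14, -0.004, 2.767]
wrist_force: [0.8, 0.5, -0.3]
opening: 0.001
gripper_force: 0.0
```

Call:
move_arm(
  targets=[
    [0.04,0.03,-0.06,0,0,0],
    [0.1,0.09,-0.1,0,0,0],
    [0.16,0.15,-0.1,0,0,0],
    [0.2,0.18,-0.1,0,0,0],
    [0.2,0.18,-0.1,0,0,0],
  ],
)

```text
clock: 11.58
eef_pos: [0.5255, 0.1222, 0.188]
orientation: [3.139, -0.001, 2.774]
wrist_force: [-0.1, 0.8, -0.2]
opening: -0.001
gripper_force: 0.0
```

Run:
```python
from h import *
ims=[snap(c,c+'5.png') for c in ['side','scene']]
for c in ['side','scene']:
  for n in ['blue','yellow','green','red','white']:
    for r in mark_of(n+'_top',c)[:1]: print(c,n,np.round(r['position'],4),round(r['conf'],2))
a=cv2.resize(ims[0]['pixels'][170:310,270:470],(800,560))[:,:,::-1]; cv2.imwrite('pics/c5.png',a)
```

```text
side blue [ 0.5014  0.0074 -0.0014] 0.6
side yellow [ 0.5951 -0.0373  0.0795] 0.71
side green [0.5759 0.024  0.0814] 0.66
side red [ 0.6091 -0.0896  0.0865] 0.69
side white [ 0.6299 -0.142   0.0844] 0.52
scene blue [0.5557 0.075  0.0777] 0.58
scene yellow [ 0.5936 -0.0315  0.0812] 0.71
scene green [ 0.5927 -0.0302 -0.0027] 0.64
scene red [ 0.6105 -0.086   0.0841] 0.43
scene white [ 0.5973 -0.0307 -0.0013] 0.45
```

View pics/c5.png

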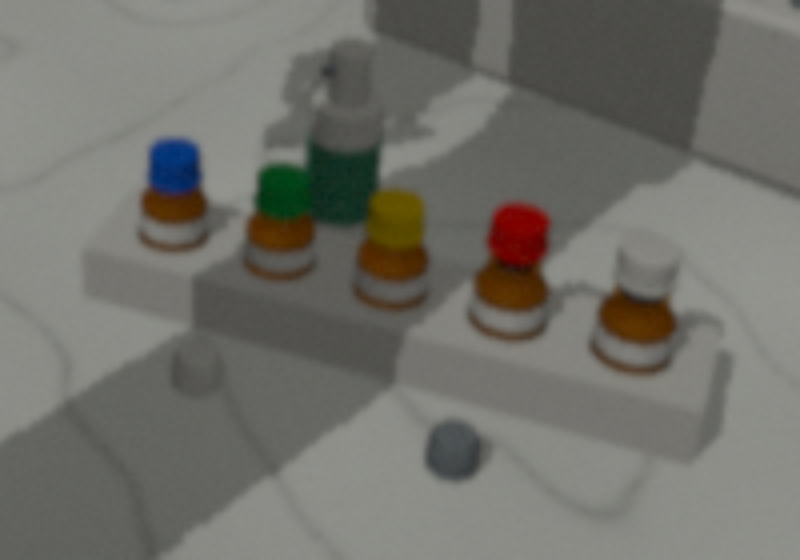

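In the crop, blue (175,165), green (285,190) and yellow (395,218) sit flush on their vials. Red (518,235) and white (646,265) still show the gap, all the vials are upright and the bystanders haven't moved. Handing in.

```bash
python3 -c "
from rig import env; print(env.job_done())"
```

```text
the job is handed in; nothing more can be done
None
```

I pressed the blue, yellow and green stoppers home in that order with light pushes of about 5 N; red and white still stand open, nothing else appears to have moved, and the job was handed in at about 12 s with no verdict returned.

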